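Sweep the loose bottle caps off the bench into the wash tub

TASK

Clear the three loose screw caps off the lab bench for washing up: sweep each one across the bench top with the fingers and over the far edge, so that it drops into the wash tub standing on the trolley there. Only push them: do not pinch, press down hard on, or pick up a cap. Leave the two bottles beside the caps and the two little ones between them standing where they are.

Things in the scene. Friction and masses are not known exactly. Their poses are not given: they have to be found in the camera images.
- cap_left_center (a point): blue plastic screw cap for a lab bottle, the leftmost of the three as seen from the robot (left is +y): a round cup 54 mm across, 27 mm high, wall and base 4 mm thick, about 22 g, lying loose on the bench on its flat top with the open side up; this point is its centre, 13.5 mm above its underside, on its round axis
- cap_middle_center (a point): blue plastic screw cap for a lab bottle, the middle one of the three as seen from the robot (left is +y): a round cup 54 mm across, 27 mm high, wall and base 4 mm thick, about 22 g, lying loose on the bench on its flat top with the open side up; this point is its centre, 13.5 mm above its underside, on its round axis
- cap_right_center (a point): blue plastic screw cap for a lab bottle, the rightmost of the three as seen from the robot (left is +y): a round cup 54 mm across, 27 mm high, wall and base 4 mm thick, about 22 g, lying loose on the bench on its flat top with the open side up; this point is its centre, 13.5 mm above its underside, on its round axis
- cap_left: the same cap (leftmost); origin at the centre of its underside, z axis up while it lies flat on the bench
- cap_middle: the same cap (middle); origin at the centre of its underside, z axis up while it lies flat on the bench
- cap_right: the same cap (rightmost); origin at the centre of its underside, z axis up while it lies flat on the bench
- bench_edge (a point): a point on the far edge of the bench top, at surface height (z = 0), straight ahead of the robot. The edge is straight, parallel to the y axis, without a lip; the top is flat, 35 mm thick, bare but for the caps and bottles. A cap falls once its centre is past the edge
- tub: white open wash tub, fixed, never turned: outside 300 mm along x, 340 along y, 160 high, walls and floor 4 mm, rim turned out 14 mm. Origin at the centre of its underside, 200 mm below the bench surface; the rim is 40 mm below it. The near wall is tucked under the bench edge without a gap. Its place along the edge (y) varies; a cap going over the edge outside its width misses it
- round_bottle: glass lab bottle with a closed blue screw cap, 86 mm diameter, 176 mm high, about 0.55 kg, standing upright to one side of the caps (either side); origin at the centre of its underside. Bystander
- square_bottle: clear plastic bottle of square section, 74 x 74 mm, 168 mm high with its white cap, about 0.45 kg, standing upright on the other side of the caps; origin at the centre of its underside. Bystander
- vial: small glass vial with a white cap, 28 mm diameter, 57 mm high, standing upright in a gap between two of the caps, a little nearer the robot; origin at the centre of its underside. Bystander
- small_bottle: small white plastic bottle, 34 mm diameter, 56 mm high, standing upright in a gap between two of the caps, a little nearer the robot; origin at the centre of its underside. Bystander

How it is judged (in metres and radians):
At the end, for the whole second after the job is handed in: All three caps lie at rest inside the wash tub (centres within its walls and below its rim), and each of the four bottles is upright (within 0.2 rad) and within 20 mm of where it stood (x of cap_left_center in the frame of tub between -0.15 and 0.15 m and y of cap_left_center in the frame of tub between -0.17 and 0.17 m and z of cap_left_center in the frame of tub between 0 and 0.13 m and linear speed of each of cap_left, cap_middle, cap_right below 0.03 m/s and x of cap_middle_center in the frame of tub between -0.15 and 0.15 m and y of cap_middle_center in the frame of tub between -0.17 and 0.17 m and z of cap_middle_center in the frame of tub between 0 and 0.13 m and x of cap_right_center in the frame of tub between -0.15 and 0.15 m and y of cap_right_center in the frame of tub between -0.17 and 0.17 m and z of cap_right_center in the frame of tub between 0 and 0.13 m and distance of each of round_bottle, square_bottle, vial, small_bottle from where it was at the start of the episode below 0.02 m and angle between each of round_bottle, square_bottle, vial, small_bottle's own z axis and vertical below 0.2 rad); the robot touches nothing.
It fails at once if a cap is lifted off the bench (its centre more than 38 mm above the bench surface) (height (world z) of any of cap_left_center, cap_middle_center, cap_right_center above 0.038 m).
It fails at once if a cap is pinched or pressed hard (more than 15 N from the fingers) (contact force between the fingers and cap_left above 15 N or contact force between the fingers and cap_middle above 15 N or contact force between the fingers and cap_right above 15 N).
It fails at once if a bottle is shifted more than 20 mm or tipped more than 0.3 rad (distance of any of round_bottle, square_bottle, vial, small_bottle from where it was at the start of the episode above 0.02 m or angle between any of round_bottle, square_bottle, vial, small_bottle's own z axis and vertical above 0.3 rad).
It also fails if it takes over 64 s, if anything falls off the work surface, if the arm or the gripper's body presses on something with over 40 N, if the wrist force passes 120 N, or if a joint passes its speed limit or range.

ROBOT

A 6-joint arm with a two-finger parallel gripper is mounted at the origin on the work surface. World frame = base frame: x ahead of the robot, y to its left, z up, the work surface at z = 0. Lengths are in m, angles in degrees, forces in N, time in s.
With the tool pointing down it reaches from about 0.4 to 0.825 m from the base axis. Payload 7 kg.
Tool frame: the origin (TCP) lies midway between the tips of the shut fingers; the grasp point (between the pads) lies 19 mm behind it; z points along the fingers, y is the line along which they close (so a half turn about z gives the same grasp; the last joint's range is limited). The gripper opens to 88 mm and grips with 3 to 60 N. Pads are 19 mm wide; open, the fingers measure 130 mm over their backs; the gripper's body (78 mm by 193 mm) begins 47 mm behind the grasp point.
Start: joints at [-59.41, 20.546, 0.682, 0, -70.136, -16.507], TCP at [0.164, -0.655, 0.193] pointing down, gripper open.
Joint ranges: [-176.03, 176.03], [-82.01, 121.73], [-58.28, 71.71], [-173.87, 95.51], [-174.79, -0.11], [-173.66, 173.66]. Speed limits (degrees/s): [136.94, 136.94, 172.46, 180, 180, 180].

INTERFACE

Orientations are given as [roll, pitch, yaw] about the fixed x, y, z axes, in that order (R = Rz(yaw) Ry(pitch) Rx(roll)).
In Python, from plant import ctrl gives the robot as it stands.
- The arm moves only by the tool arm_command, never from a script. Its argument "steps" is a list of rows, each an object with "translation": the shift along the tool's x, y, z in mm, a list of three; "rotation": the turn, a rotation vector about the tool's x, y, z in units of 5 degrees (1.0 is 5 degrees), a list of three; "claw": the finger opening in mm, from 0 to 87.6. In form: [{"translation": [x, y, z], "rotation": [rx, ry, rz], "claw": claw}, ...]. A call has 1 to 5 rows; each row is the pose to reach, as a shift and turn from the pose commanded when the call began, along the tool's axes at that moment; what a row does not reach only later rows make up. A row lasts 1/10 s, in which the tool goes at most 50 mm and 8.59 degrees, less where a joint would pass 70% of its speed; a pose out of reach is approached as far as the arm can. A call with a gripper value outside its range is refused whole. The fingers move at their own pace and stop on an object; the grip force is fixed at half the most. Time passes only in rows, so rows that repeat a pose let the fingers close. It gives the time, the measured TCP pose, the force, the opening and the grip force at its end, in the units of the state.
- ctrl.get_obs(): the state, without advancing time (a new reading comes with each control period).
- ctrl.snapshot(name): name is "scene" or "top"; returns (picture, depth): 384x512x3 uint8, red, green, blue; 384x512 float32, m along the optical axis (not along the pixel's ray), 0 where there is no reading.
- ctrl.calibration(name): a dict with "vertical_fov" (degrees; the focal length in pixels is half the picture's height over the tangent of half this angle, whatever the lens; pixels are square), "cx", "cy" (the principal point, pixels), "k1" (the pictures are not rectified: a ray, as slopes to the right and down, at radius r is drawn at 1 + k1 r^2 times it, then the intrinsics apply), "rvec" (rotation vector, rad) and "tvec" (3), from world to camera coordinates, as OpenCV has them. Camera axes: x right, y down, z forward; pixel columns grow to the right and rows downward; lengths in m; the calibration is good to about 2 mm. A picture is of the moment at which its call begins. calibration takes no time and is no camera call.
- ctrl.close_job(): hands the job in; it is judged then, once.
The state is a dict: "clock": time; "joint_pos": joint angles; "qvel": joint speeds; "tau": joint torques, N m; "tool_pos": TCP position; "orientation": TCP orientation; "force": force on the tool from outside, world axes, zero at the start; "moment": the same for the moment, N m; "opening": finger opening in m; "gripper_force": force on a finger pad.
Only numpy, scipy, OpenCV 4.12 (cv2) and the standard library are available. Lean on these libraries where they do the work, as an engineer would, in place of code of your own. Each camera call takes 0.05 s, during which the arm holds its last target. There are 200 camera calls.

## Working session

There is one attempt and no reset: what is moved stays moved. The work goes in short steps, Python scripts to look and compute and a tool call to move; the robot and the scene stay as the last step left them, time stands still between calls to the robot, and variables do not carry over. Pictures are saved under pics/ and viewed, at most 10 in all, crops included, and the job is handed in when it is done.

Besides the shell and the picture viewer there is one more tool, called by a JSON object that holds its "name" and its "arguments". arm_command: Moves the arm, as the interface text tells. Its arguments: {"type":"object","properties":{"steps":{"type":"array"}},"required":["steps"]}

```bash
mkdir -p pics; cat > h.py <<'E'
import numpy as np, cv2
from plant import ctrl
def cal(n):
    c=ctrl.calibration(n); f=192/np.tan(np.radians(c["vertical_fov"])/2)
    R=cv2.Rodrigues(np.array(c["rvec"],float))[0]; return c,f,R,np.array(c["tvec"],float)
def cloud(n,d):
    c,f,R,t=cal(n); v,u=np.mgrid[0:384,0:512]
    x=(u-c["cx"])/f; y=(v-c["cy"])/f; a=x.copy(); b=y.copy()
    for _ in range(8):
        s=1+c["k1"]*(a*a+b*b); a=x/s; b=y/s
    P=np.stack([a,b,np.ones_like(a)],-1)
    rays=P@R; o=-R.T@t
    return o+rays*d[...,None], o, rays
def plane(o,ray,z): return o+ray*((z-o[2])/ray[2])
E
python3 - <<'E'
from h import *
for n in ("scene","top"):
    p,d=ctrl.snapshot(n); np.savez(f"pics/{n}0.npz",p=p,d=d)
    cv2.imwrite(f"pics/{n}0.png",p[...,::-1]); print(n,cal(n)[0],(d==0).mean())
print(ctrl.get_obs())
E
```

```text
scene {'vertical_fov': 48.2794110752164, 'cx': 250.3184288362587, 'cy': 190.9009075839756, 'k1': -0.16064162167518034, 'rvec': array([ 0.75458522,  2.45912007, -1.23041178]), 'tvec': array([ 0.4753176 , -0.25690892,  1.28748507])} 0.004109700520833333
top {'vertical_fov': 43.144706848735225, 'cx': 259.3947947619403, 'cy': 185.95855877393026, 'k1': -0.06440765980253395, 'rvec': array([ 2.15307176, -2.19563021,  0.09344258]), 'tvec': array([0.03173851, 0.57615078, 1.34986302])} 0.0042572021484375
{'clock': 0.1, 'joint_pos': array([-5.94098612e+01,  2.05861941e+01,  6.40547423e-01, -1.68752593e-02,
       -7.01360603e+01, -1.65056672e+01]), 'qvel': array([ 0.12579298, -0.1286767 ,  0.08609219,  0.00265203, -0.02926674,
       -0.01346633]), 'tau': array([-2.99150124e-04, -5.84162056e+01,  2.93752652e+01,  7.01555863e+00,
        1.01519926e-02, -9.09476194e-05]), 'tool_pos': array([ 0.16410136, -0.65426156,  0.19224354]), 'orientation': array([ 1.79917152e+02, -8.00468229e-03, -1.65921268e+02]), 'force': array([-1.25599585, -0.21821784,  0.36342643]), 'moment': array([-0.01251152, -0.01650461, -0.00111768]), 'gripper_force': 0.0, 'opening': 0.0878974227667135}
```

View pics/top0.png

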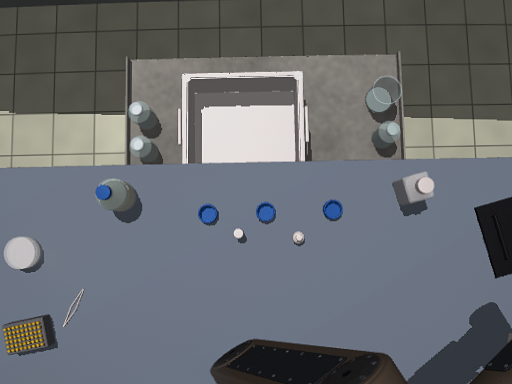

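View pics/scene0.png

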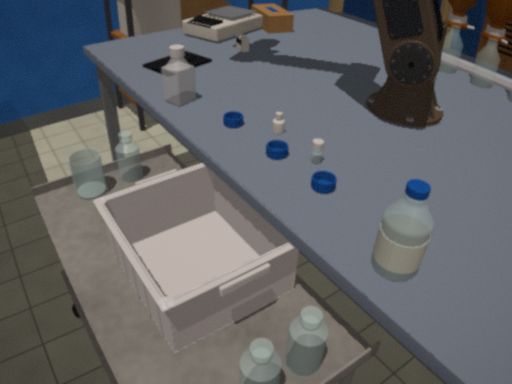

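The top view shows caps at about (208,214), (266,213) and (333,210), the vial at (238,233) and the small bottle at (298,238). The round bottle is at (115,195), the square one at (413,188), and the tub spans columns 183–303. The right cap lies outside the tub's width, so it needs a sideways push as well.

```bash
python3 - <<'E'
from h import *
np.set_printoptions(precision=4,suppress=True)
L={}
for n in ("top","scene"):
    z=np.load(f"pics/{n}0.npz"); p,d=z["p"],z["d"]; W,o,r=cloud(n,d); L[n]=(p,d,W,o,r)
    hsv=cv2.cvtColor(p,cv2.COLOR_RGB2HSV); m=cv2.inRange(hsv,(105,180,50),(125,255,255))
    k,lab,st,c=cv2.connectedComponentsWithStats(m)
    for i in range(1,k):
        if 60<st[i,4]<1500:
            cnt=cv2.findContours((lab==i).astype(np.uint8),0,1)[0][0]; 
            q=np.array([plane(o,r[y,x],.027)[:2] for x,y in cnt[:,0]],np.float32)
            print(n,c[i],st[i,4],"wmean",np.median(W[lab==i],0),"circ@.027",cv2.minEnclosingCircle(q))
    # things by height on bench
    H=((W[...,2]>.035)&(W[...,2]<.25)&(W[...,0]>.35)&(W[...,0]<.85)&(d>0)).astype(np.uint8)
    k,lab,st,c=cv2.connectedComponentsWithStats(H)
    for i in range(1,k):
        if st[i,4]>25:
            q=W[lab==i]; print(n,"obj",c[i],st[i,4],"lo",np.percentile(q,2,axis=0),"hi",np.percentile(q,98,axis=0))
p,d,W,o,r=L["top"]
for col in (220,250,280,350): 
    zz=W[:,col,2]; b=np.where((zz>-.01)&(zz<.02))[0]; print("edge",col,b.min(),W[b.min(),col])
R=((abs(W[...,2]+.04)<.012)&(W[...,0]>.7)&(d>0)); q=W[R]; print("rim",R.sum(),np.percentile(q,[1,50,99],axis=0))
p,d,W,o,r=L["scene"];R=((abs(W[...,2]+.04)<.008)&(W[...,0]>.7)&(d>0)); q=W[R]; print("rim",R.sum(),np.percentile(q,[1,50,99],axis=0))
E
```

```text
top [102.5152 192.5227] 132 wmean [0.5533 0.4194 0.1755] circ@.027 ((0.5683701634407043, 0.4661804735660553), 0.021174440160393715)
top [332.1882 209.0443] 271 wmean [ 0.508  -0.1869  0.0056] circ@.027 ((0.5067564249038696, -0.18377895653247833), 0.026934171095490456)
top [264.6    210.2278] 180 wmean [0.5094 0.0085 0.0062] circ@.027 ((0.5040610432624817, 0.005751538090407848), 0.02610858343541622)
top [206.9416 212.4745] 137 wmean [0.507  0.1725 0.0195] circ@.027 ((0.5002383589744568, 0.16829036176204681), 0.027059432119131088)
top obj [414.5343 187.7791] 919 lo [ 0.5206 -0.4359  0.0413] hi [ 0.5931 -0.3625  0.1702]
top obj [113.977  194.2766] 998 lo [0.5168 0.3767 0.0422] hi [0.5927 0.4496 0.1786]
top obj [237.9733 232.56  ] 75 lo [0.4345 0.0706 0.0525] hi [0.459  0.0927 0.0616]
top obj [298.0704 236.4648] 71 lo [ 0.4197 -0.0955  0.0352] hi [ 0.4448 -0.0715  0.0594]
top obj [ 19.5323 252.7297] 836 lo [0.3597 0.6576 0.0384] hi [0.4409 0.7413 0.0512]
scene [113.8835  13.5437] 103 wmean [ 0.1935 -2.0943 -0.1123] circ@.027 ((0.3783600628376007, -1.5267462730407715), 0.3203486502170563)
[... 1305 characters left out ...]
7   0.0837]
scene obj [178.0235  73.0866] 1236 lo [ 0.522  -0.4227  0.0375] hi [ 0.6014 -0.3607  0.1669]
scene obj [278.8286 116.7286] 70 lo [ 0.4244 -0.0899  0.0354] hi [ 0.4431 -0.0721  0.0557]
scene obj [317.3438 144.6797] 128 lo [0.4358 0.0736 0.0355] hi [0.4614 0.0958 0.0573]
scene obj [405.6205 227.8512] 3710 lo [0.5451 0.3911 0.0385] hi [0.6015 0.4625 0.1763]
edge 220 162 [0.6507 0.1333 0.0017]
edge 250 162 [0.6487 0.0463 0.0037]
edge 280 161 [ 0.6503 -0.0406  0.0009]
edge 350 161 [ 0.6467 -0.2442 -0.0015]
rim 2202 [[ 0.7043 -0.394  -0.0517]
 [ 0.8447  0.0886 -0.0418]
 [ 0.9323  0.4026 -0.034 ]]
rim 3463 [[ 0.7052 -2.0947 -0.0477]
 [ 0.863   0.1885 -0.0407]
 [ 0.9339  0.3822 -0.037 ]]
```

```bash
cat >> h.py <<'E'
from scipy.spatial.transform import Rotation as Ro
def to(x,y,z,yaw):
    o=ctrl.get_obs(); R=Ro.from_euler('xyz',o["orientation"],degrees=True)
    T=Ro.from_euler('xyz',[180,0,yaw],degrees=True)
    print((x,y,z,yaw),"mm",np.round(R.inv().apply(np.array([x,y,z])-o["tool_pos"])*1000,1),"rot",np.round((R.inv()*T).as_rotvec(degrees=True)/5,2))
E
python3 - <<'E'
from h import *
for n in ("top","scene"):
    z=np.load(f"pics/{n}0.npz"); W,o,r=cloud(n,z["d"])
    for lo,hi in ((.92,.97),(.75,.9)):
        m=(abs(W[...,2]+.04)<.01)&(W[...,0]>lo)&(W[...,0]<hi)&(abs(W[...,1])<.32)
        ys=np.sort(W[m][:,1]); print(n,lo,len(ys),np.histogram(ys,bins=np.arange(-.32,.33,.02))[0])
to(.471,-.230,.19,-128); to(.471,-.230,.012,-128)
E
```

```text
top 0.92 470 [ 0  0  0  0  0  0  0  0  0  0 24 25 28 21 27 27 24 29 24 29 20 23 22 26
 27 27 31 22 14  0  0  0]
top 0.75 745 [  0   0   0   0   0   0   0   0   0  78 262  35   0   0   0   0   0   0
   0   0   0   0   0   0   0   0   0 100 245  25   0   0]
scene 0.92 991 [ 0  0  0  0  0  0  0  0  0  0 29 38 37 40 40 46 40 49 47 47 55 57 61 65
 66 70 70 74 60  0  0  0]
scene 0.75 1554 [  0   0   0   0   0   0   0   0   0  55 295 193   0   0   0   0   0   0
   0   0   0   0   0   0   0   0   0 202 603 206   0   0]
(0.471, -0.23, 0.19, -128) mm [-400.9  336.9    2.7] rot [ 0.02  0.   -7.58]
(0.471, -0.23, 0.012, -128) mm [-400.9  336.6  180.7] rot [ 0.02  0.   -7.58]
```

{"name": "arm_command", "arguments": {"steps": [{"translation": [-38,32,0],"rotation": [0,0,-1.5],"claw": 32},{"translation": [-76,64,0],"rotation": [0,0,-3],"claw": 32},{"translation": [-114,96,0],"rotation": [0,0,-4.5],"claw": 32},{"translation": [-152,128,0],"rotation": [0,0,-6],"claw": 32},{"translation": [-190,160,0],"rotation": [0,0,-7.5],"claw": 32}]}}

```text
clock: 0.6
tool_pos: [0.3101, -0.4515, 0.1928]
orientation: [180.0, 0.0, -128.1]
force: [0.7, -1.1, -0.7]
opening: 0.0532
gripper_force: 0.0
```

```bash
python3 -c "
from h import *
to(.471,-.230,.19,-128)"
```

```text
(0.471, -0.23, 0.19, -128) mm [-273.5   10.2    2.8] rot [ 0.01  0.   -0.03]
```

{"name": "arm_command", "arguments": {"steps": [{"translation": [-50,2,0],"rotation": [0,0,0],"claw": 32},{"translation": [-100,4,0],"rotation": [0,0,0],"claw": 32},{"translation": [-150,6,0],"rotation": [0,0,0],"claw": 32},{"translation": [-200,8,0],"rotation": [0,0,0],"claw": 32},{"translation": [-250,10,0],"rotation": [0,0,0],"claw": 32}]}}

```text
clock: 1.1
tool_pos: [0.4576, -0.2494, 0.1931]
orientation: [-180.0, 0.0, -128.4]
force: [1.2, -1.4, 0.0]
opening: 0.0321
gripper_force: 0.0
```

```bash
python3 -c "
from h import *
to(.471,-.230,.012,-128)"
```

```text
(0.471, -0.23, 0.012, -128) mm [-23.5   1.5 181.1] rot [-0.    0.   -0.08]
```

{"name": "arm_command", "arguments": {"steps": [{"translation": [-15,1,45],"rotation": [0,0,0],"claw": 32},{"translation": [-20,1,90],"rotation": [0,0,0],"claw": 32},{"translation": [-20,1,135],"rotation": [0,0,0],"claw": 32},{"translation": [-20,1,170],"rotation": [0,0,0],"claw": 32},{"translation": [-20,1,180],"rotation": [0,0,0],"claw": 32}]}}

```text
clock: 1.6
tool_pos: [0.4656, -0.2344, 0.0094]
orientation: [179.7, -0.2, -128.4]
force: [-0.9, 0.0, 0.2]
opening: 0.0321
gripper_force: 0.0
```

```bash
python3 - <<'E'
from h import *
to(.508,-.183,.012,-128)
p,d=ctrl.snapshot("top"); a=p[150:290,230:440]; b=ctrl.snapshot("scene")[0][60:200,150:360]
cv2.imwrite("pics/a.png",cv2.resize(np.vstack([a,b]),None,fx=2,fy=2)[...,::-1])
E
```

```text
(0.508, -0.183, 0.012, -128) mm [-66.6  -1.3  -2.8] rot [ 0.07 -0.04 -0.09]
```

View pics/a.png

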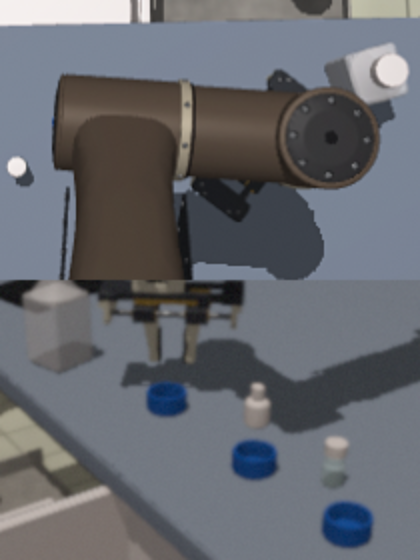

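The lower half shows the open fingers straddling the line behind the right cap (scene crop 167,398), with nothing in the path. Starting the push.

{"name": "arm_command", "arguments": {"steps": [{"translation": [-15,-1,-2],"rotation": [0,0,0],"claw": 32},{"translation": [-27,-1,-2],"rotation": [0,0,0],"claw": 32},{"translation": [-35,-1,-2],"rotation": [0,0,0],"claw": 32},{"translation": [-43,-1,-2],"rotation": [0,0,0],"claw": 32},{"translation": [-54,-1,-2],"rotation": [0,0,0],"claw": 32}]}}

```text
clock: 2.2
tool_pos: [0.5035, -0.1927, 0.0156]
orientation: [-180.0, 0.0, -128.4]
force: [0.7, 1.2, 0.2]
opening: 0.0322
gripper_force: 0.0
```

{"name": "arm_command", "arguments": {"steps": [{"translation": [-14,0,0],"rotation": [0,0,0],"claw": 32},{"translation": [-28,0,0],"rotation": [0,0,0],"claw": 32},{"translation": [-42,0,0],"rotation": [0,0,0],"claw": 32},{"translation": [-56,0,0],"rotation": [0,0,0],"claw": 32},{"translation": [-70,0,0],"rotation": [0,0,0],"claw": 32}]}}

```text
clock: 2.7
tool_pos: [0.5472, -0.1375, 0.015]
orientation: [180.0, -0.0, -128.4]
force: [-0.3, 0.5, 0.5]
opening: 0.032
gripper_force: 0.0
```

```bash
python3 - <<'E'
from h import *
p=ctrl.snapshot("scene")[0]
cv2.imwrite("pics/b.png",cv2.resize(p[40:300,60:400],None,fx=2,fy=2)[...,::-1])
E
```

```text
(no output)
```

View pics/b.png

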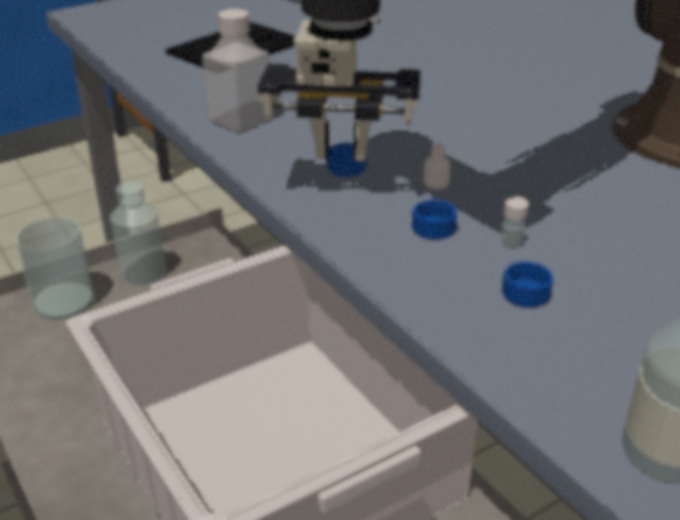

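```bash
python3 - <<'E'
from h import *
np.set_printoptions(precision=4,suppress=True)
o=ctrl.get_obs(); print(o["tool_pos"],o["force"])
c,f,R,t=cal("scene")
def pr(P):
    q=R@np.array(P)+t; a=q[:2]/q[2]; a=a*(1+c["k1"]*(a@a)); return a*f+[c["cx"],c["cy"]]
print("tcp px",pr(o["tool_pos"]),"right cap0",pr([.508,-.183,.0135]))
p,d=ctrl.snapshot("scene"); W,oo,r=cloud("scene",d)
m=cv2.inRange(cv2.cvtColor(p,cv2.COLOR_RGB2HSV),(105,180,40),(125,255,255)); m[:60]=0
k,lab,st,cc=cv2.connectedComponentsWithStats(m)
for i in range(1,k):
    if st[i,4]>20: print(cc[i],st[i,4],np.median(W[lab==i],0))
E
```

```text
[ 0.5488 -0.1364  0.0151] [2.0865 1.003  1.5501]
tcp px [230.0178 129.5321] right cap0 [233.4672 119.3603]
[42.6925 85.1159] 3632 [ 0.7435 -2.0932 -0.4836]
[231.1243 120.1838] 185 [ 0.5187 -0.1743  0.0145]
[276.701  149.2412] 311 [0.5088 0.0104 0.0166]
[323.3202 181.9532] 406 [0.5059 0.1736 0.0164]
[417.5    189.0819] 354 [0.566  0.424  0.1754]
```

```bash
python3 - <<'E'
from h import *
np.set_printoptions(precision=4,suppress=True)
p,d=ctrl.snapshot("scene"); W,oo,r=cloud("scene",d)
cv2.imwrite("pics/c.png",cv2.resize(p[80:150,190:290],None,fx=8,fy=8,interpolation=cv2.INTER_CUBIC)[...,::-1])
for z in (.03,.04,.05,.06):
    m=(abs(W[...,2]-z)<.005)&(abs(W[...,0]-.53)<.08)&(abs(W[...,1]+.15)<.09)
    ys,xs=np.where(m); print(z,m.sum()); q=W[m]; 
    if len(q): print(q[np.argsort(q[:,1])][::max(1,len(q)//8)])
E
```

```text
0.03 13
[[ 0.5118 -0.2098  0.0256]
 [ 0.4993 -0.209   0.0257]
 [ 0.5191 -0.2085  0.025 ]
 [ 0.5096 -0.2082  0.0257]
 [ 0.4968 -0.2078  0.0256]
 [ 0.4945 -0.2063  0.0256]
 [ 0.4933 -0.2031  0.0266]
 [ 0.5235 -0.2015  0.0261]
 [ 0.4929 -0.1986  0.0253]
 [ 0.5337 -0.1851  0.0267]
 [ 0.532  -0.1727  0.0255]
 [ 0.5288 -0.1679  0.0267]
 [ 0.5163 -0.1627  0.0256]]
0.04 0
0.05 34
[[ 0.5565 -0.1531  0.0464]
 [ 0.5781 -0.1469  0.0548]
 [ 0.5743 -0.1436  0.0495]
 [ 0.5666 -0.1416  0.0483]
 [ 0.5745 -0.1383  0.0547]
 [ 0.5428 -0.1175  0.0493]
 [ 0.5412 -0.1153  0.0526]
 [ 0.537  -0.1126  0.0526]
 [ 0.5363 -0.1091  0.0539]]
0.06 54
[[ 0.5557 -0.1541  0.0571]
 [ 0.5808 -0.1471  0.0582]
 [ 0.5769 -0.1438  0.0614]
 [ 0.5756 -0.1412  0.0565]
 [ 0.5739 -0.1391  0.0597]
 [ 0.541  -0.1204  0.0588]
 [ 0.5379 -0.1158  0.0571]
 [ 0.5312 -0.1124  0.0596]
 [ 0.5308 -0.1082  0.0556]]
```

View pics/c.png

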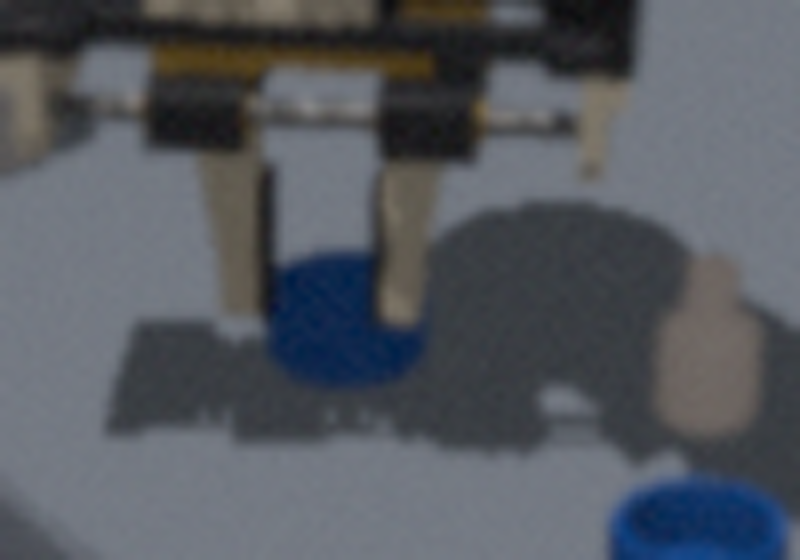

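The fingertips (crop 240,312 and 400,320) are about 42 mm above the bench, although the TCP reads z=15 mm. The open fingers passed over the cap, which has not moved (centre near 345,320). I'll back off, raise, and measure tip height against opening.

{"name": "arm_command", "arguments": {"steps": [{"translation": [0,0,-25],"rotation": [0,0,0],"claw": 32},{"translation": [0,0,-50],"rotation": [0,0,0],"claw": 32},{"translation": [30,0,-60],"rotation": [0,0,0],"claw": 32},{"translation": [70,0,-60],"rotation": [0,0,0],"claw": 32},{"translation": [70,0,-60],"rotation": [0,0,0],"claw": 32}]}}

```text
clock: 3.35
tool_pos: [0.4999, -0.1954, 0.0753]
orientation: [179.9, -0.0, -128.6]
force: [-0.2, -0.5, -0.4]
opening: 0.032
gripper_force: 0.0
```

```bash
cat >> h.py <<'E'
def tips():
    o=ctrl.get_obs(); T=o["tool_pos"]; R=Ro.from_euler('xyz',o["orientation"],degrees=True)
    p,d=ctrl.snapshot("scene"); W,_,_=cloud("scene",d)
    L=R.inv().apply((W-T).reshape(-1,3)).reshape(W.shape)
    m=(abs(L[...,0])<.03)&(abs(L[...,1])<.11)&(L[...,2]>-.12)&(W[...,2]>.035)&(d>0)
    q=L[m]
    for lo in np.arange(-.1,.1,.02):
        s=q[(q[:,1]>=lo)&(q[:,1]<lo+.02)]
        print("y",round(lo,2),len(s),"lowest z_tool mm",np.round(np.sort(s[:,2])[-6:]*1000,0) if len(s) else "")
    print(T,o["opening"])
E
python3 -c "
from h import *
tips()"
```

```text
y -0.1 15 lowest z_tool mm [-108. -105. -105. -103.  -99.  -98.]
y -0.08 20 lowest z_tool mm [-112. -111. -111. -110. -109. -104.]
y -0.06 3 lowest z_tool mm [-115. -114. -111.]
y -0.04 155 lowest z_tool mm [-37. -36. -36. -35. -34. -33.]
y -0.02 38 lowest z_tool mm [-41. -38. -38. -37. -36. -34.]
y 0.0 24 lowest z_tool mm [-49. -46. -43. -40. -37. -34.]
y 0.02 126 lowest z_tool mm [-39. -39. -38. -38. -36. -33.]
y 0.04 13 lowest z_tool mm [-111. -111. -111. -111. -106.  -96.]
y 0.06 13 lowest z_tool mm [-109. -109. -108. -108. -108. -108.]
y 0.08 0 lowest z_tool mm 
[ 0.49988702 -0.19540752  0.07530507] 0.03197843618104041
```

{"name": "arm_command", "arguments": {"steps": [{"translation": [0,0,0],"rotation": [0,0,0],"claw": 0},{"translation": [0,0,0],"rotation": [0,0,0],"claw": 0},{"translation": [0,0,0],"rotation": [0,0,0],"claw": 0},{"translation": [0,0,0],"rotation": [0,0,0],"claw": 0}]}}

```text
clock: 3.8
tool_pos: [0.5032, -0.1929, 0.0748]
orientation: [180.0, -0.0, -128.4]
force: [-0.1, 0.5, -0.3]
opening: 0.0056
gripper_force: 0.0
```

```bash
python3 -c "
from h import *
tips()"
```

```text
y -0.1 15 lowest z_tool mm [-104. -104. -101. -101. -101.  -99.]
y -0.08 23 lowest z_tool mm [-110. -110. -110. -107. -107. -106.]
y -0.06 16 lowest z_tool mm [-112. -111. -111. -111. -111. -111.]
y -0.04 16 lowest z_tool mm [-82. -79. -76. -73. -71. -69.]
y -0.02 171 lowest z_tool mm [-36. -35. -35. -35. -34. -34.]
y 0.0 143 lowest z_tool mm [-36. -35. -35. -35. -35. -35.]
y 0.02 19 lowest z_tool mm [-83. -82. -79. -75. -73. -69.]
y 0.04 18 lowest z_tool mm [-110. -110. -109. -109. -109. -109.]
y 0.06 7 lowest z_tool mm [-116. -113. -112. -112. -111. -110.]
y 0.08 4 lowest z_tool mm [-117. -111. -106. -101.]
[ 0.5032497  -0.19289769  0.07483054] 0.0055828124642436335
```

The fingertips sit about 34 mm short of the reported TCP at every opening, so that is a constant offset, which I checked against camera depth. I'll command z about 34 mm lower, first going back behind the cap.

{"name": "arm_command", "arguments": {"steps": [{"translation": [40,0,0],"rotation": [0,0,0],"claw": 32},{"translation": [50,0,0],"rotation": [0,0,0],"claw": 32},{"translation": [50,0,30],"rotation": [0,0,0],"claw": 32},{"translation": [50,0,65],"rotation": [0,0,0],"claw": 32},{"translation": [50,0,83],"rotation": [0,0,0],"claw": 32}]}}

```text
clock: 4.35
tool_pos: [0.4706, -0.2323, -0.0101]
orientation: [179.9, -0.0, -128.5]
force: [-0.3, -0.0, -0.5]
opening: 0.0313
gripper_force: 0.0
```

```bash
sed -i 's/(W\[...,2\]>.035)/(W[...,2]>.008)/' h.py; python3 -c "
from h import *
tips(); to(.508,-.183,-.022,-128)
p,d=ctrl.snapshot('scene')
cv2.imwrite('pics/d.png',cv2.resize(p[70:150,180:290],None,fx=6,fy=6,interpolation=cv2.INTER_CUBIC)[...,::-1])"
```

```text
y -0.1 16 lowest z_tool mm [-105. -104. -103. -101.  -98.  -98.]
y -0.08 9 lowest z_tool mm [-111. -110. -110. -110. -109. -109.]
y -0.06 2 lowest z_tool mm [-118. -111.]
y -0.04 101 lowest z_tool mm [-40. -40. -37. -36. -36. -36.]
y -0.02 44 lowest z_tool mm [-39. -38. -36. -36. -33. -32.]
y 0.0 24 lowest z_tool mm [-52. -48. -45. -41. -38. -34.]
y 0.02 103 lowest z_tool mm [-38. -38. -36. -35. -34. -33.]
y 0.04 8 lowest z_tool mm [-111. -111. -110. -109. -109. -106.]
y 0.06 4 lowest z_tool mm [-114. -110. -110. -109.]
y 0.08 0 lowest z_tool mm 
[ 0.47064252 -0.23227211 -0.01009985] 0.03126364267756222
(0.508, -0.183, -0.022, -128) mm [-62.4   0.1   9.7] rot [ 0.06 -0.03 -0.1 ]
```

View pics/d.png

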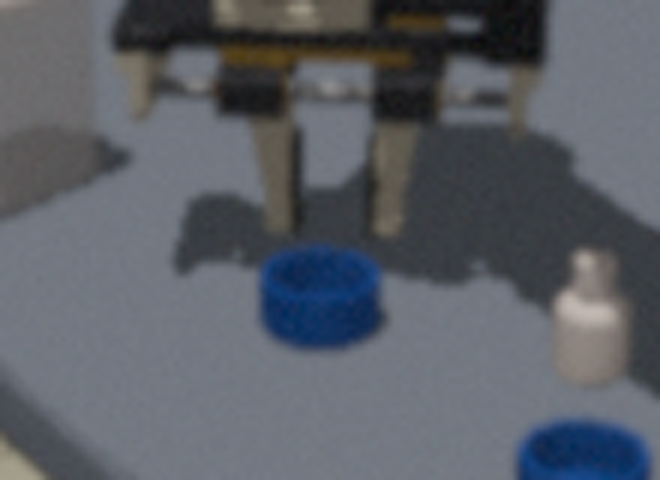

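The tips (crop 280,235 and 385,235) are about 24 mm up and right behind the cap (320,295). Lowering 10 mm more, then pushing.

{"name": "arm_command", "arguments": {"steps": [{"translation": [0,0,7],"rotation": [0,0,0],"claw": 32},{"translation": [-5,0,11],"rotation": [0,0,0],"claw": 32},{"translation": [-18,0,11],"rotation": [0,0,0],"claw": 32},{"translation": [-26,0,11],"rotation": [0,0,0],"claw": 32},{"translation": [-34,0,11],"rotation": [0,0,0],"claw": 32}]}}

```text
clock: 4.95
tool_pos: [0.4942, -0.2051, -0.0183]
orientation: [-179.9, 0.0, -128.4]
force: [0.9, -0.1, 1.2]
opening: 0.0323
gripper_force: 0.2
```

{"name": "arm_command", "arguments": {"steps": [{"translation": [-8,0,0],"rotation": [0,0,0],"claw": 32},{"translation": [-18,0,0],"rotation": [0,0,0],"claw": 32},{"translation": [-28,0,0],"rotation": [0,0,0],"claw": 32},{"translation": [-38,0,0],"rotation": [0,0,0],"claw": 32},{"translation": [-50,0,0],"rotation": [0,0,0],"claw": 32}]}}

```text
clock: 5.45
tool_pos: [0.5245, -0.1661, -0.0189]
orientation: [180.0, -0.0, -128.4]
force: [0.0, -0.5, 0.6]
opening: 0.0321
gripper_force: 0.4
```

```bash
cat >> h.py <<'E'
def caps():
    p,d=ctrl.snapshot("scene"); W,oo,r=cloud("scene",d)
    m=cv2.inRange(cv2.cvtColor(p,cv2.COLOR_RGB2HSV),(105,180,40),(125,255,255)); m[:100]=0; m[:,:60]=0
    k,lab,st,cc=cv2.connectedComponentsWithStats(m)
    for i in range(1,k):
        if st[i,4]>20: print(np.round(cc[i]),st[i,4],np.round(np.median(W[lab==i],0),3))
    return p
E
python3 -c "
from h import *
caps(); to(.62,-.038,-.021,-128)"
```

```text
[ 66. 102.] 55 [ 0.607 -2.093 -0.634]
[230. 129.] 267 [ 0.546 -0.135  0.016]
[277. 149.] 309 [0.509 0.011 0.017]
[323. 182.] 405 [0.507 0.173 0.016]
[418. 189.] 354 [0.566 0.424 0.175]
(0.62, -0.038, -0.021, -128) mm [-158.     5.3    2.3] rot [-0.01  0.01 -0.07]
```

The cap is seated and moving. Continuing.

{"name": "arm_command", "arguments": {"steps": [{"translation": [-13,0,1],"rotation": [0,0,0],"claw": 32},{"translation": [-27,0,1],"rotation": [0,0,0],"claw": 32},{"translation": [-41,0,1],"rotation": [0,0,0],"claw": 32},{"translation": [-55,0,1],"rotation": [0,0,0],"claw": 32},{"translation": [-69,0,1],"rotation": [0,0,0],"claw": 32}]}}

```text
clock: 6.0
tool_pos: [0.5678, -0.1115, -0.02]
orientation: [-180.0, 0.0, -128.4]
force: [0.3, 0.3, -0.9]
opening: 0.0315
gripper_force: 0.1
```

```bash
python3 -c "
from h import *
caps(); to(.67,-.00,-.021,-128)"
```

```text
[ 67. 102.] 50 [ 0.602 -2.095 -0.635]
[227. 142.] 307 [ 0.589 -0.082  0.016]
[277. 149.] 326 [0.509 0.01  0.017]
[323. 182.] 406 [0.506 0.173 0.016]
[418. 189.] 350 [0.567 0.424 0.175]
(0.67, -0.0, -0.021, -128) mm [-148.9  -10.3    1.3] rot [-0.01  0.01 -0.07]
```

{"name": "arm_command", "arguments": {"steps": [{"translation": [-14,0,0],"rotation": [0,0,0],"claw": 32},{"translation": [-28,0,0],"rotation": [0,0,0],"claw": 32},{"translation": [-42,0,0],"rotation": [0,0,0],"claw": 32},{"translation": [-56,0,0],"rotation": [0,0,0],"claw": 32},{"translation": [-70,0,0],"rotation": [0,0,0],"claw": 32}]}}

```text
clock: 6.55
tool_pos: [0.6113, -0.0568, -0.02]
orientation: [-180.0, 0.0, -128.4]
force: [-0.4, -0.6, -0.5]
opening: 0.032
gripper_force: 0.1
```

```bash
python3 -c "
from h import *
caps(); to(.67,-.00,-.021,-128)"
```

```text
[ 66. 102.] 46 [ 0.606 -2.092 -0.633]
[277. 149.] 319 [0.509 0.011 0.016]
[224. 157.] 357 [ 0.633 -0.024  0.016]
[323. 182.] 422 [0.506 0.172 0.017]
[418. 189.] 354 [0.566 0.424 0.175]
(0.67, -0.0, -0.021, -128) mm [-78.9 -10.3   1.3] rot [-0.01  0.01 -0.07]
```

{"name": "arm_command", "arguments": {"steps": [{"translation": [-13,0,0],"rotation": [0,0,0],"claw": 32},{"translation": [-27,0,0],"rotation": [0,0,0],"claw": 32},{"translation": [-41,0,0],"rotation": [0,0,0],"claw": 32},{"translation": [-55,0,0],"rotation": [0,0,0],"claw": 32},{"translation": [-65,0,0],"rotation": [0,0,0],"claw": 32}]}}

```text
clock: 7.1
tool_pos: [0.6519, -0.0057, -0.02]
orientation: [-180.0, 0.0, -128.4]
force: [-0.2, -0.4, -0.5]
opening: 0.0319
gripper_force: 0.0
```

```bash
python3 -c "
from h import *
p=caps(); to(.447,.005,.08,-180)
cv2.imwrite('pics/e.png',p[...,::-1])"
```

```text
[ 65. 102.] 41 [ 0.615 -2.093 -0.629]
[277. 150.] 312 [0.51  0.011 0.016]
[221. 181.] 402 [ 0.673  0.014 -0.009]
[323. 182.] 420 [0.506 0.173 0.016]
[418. 189.] 353 [0.566 0.424 0.175]
(0.447, 0.005, 0.08, -180) mm [ 119.8  167.4 -100.2] rot [-0.000e+00  1.000e-02  1.033e+01]
```

View pics/e.png

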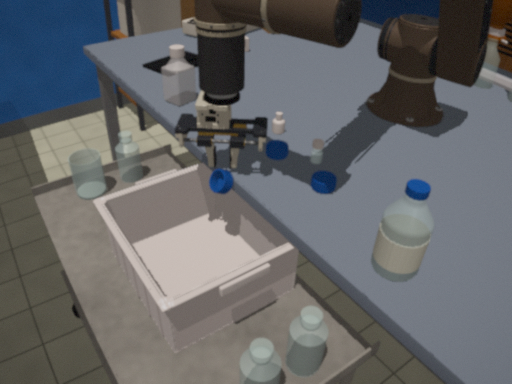

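The cap (221,181) is tipping over the edge into the tub. Next is the middle cap.

{"name": "arm_command", "arguments": {"steps": [{"translation": [0,0,-50],"rotation": [0,0,0],"claw": 32},{"translation": [0,0,-100],"rotation": [0,0,1.5],"claw": 32},{"translation": [25,34,-110],"rotation": [0,0,3],"claw": 32},{"translation": [50,68,-110],"rotation": [0,0,4.5],"claw": 32},{"translation": [75,105,-110],"rotation": [0,0,6],"claw": 32}]}}

```text
clock: 7.65
tool_pos: [0.5209, -0.0005, 0.0904]
orientation: [180.0, 0.1, -158.8]
force: [-0.5, 1.1, 0.7]
opening: 0.0319
gripper_force: 0.0
```

```bash
python3 -c "
from h import *
caps(); to(.447,.007,.085,-180);print(ctrl.get_obs()['joint_pos'])"
```

```text
[ 67. 102.] 43 [ 0.604 -2.092 -0.637]
[277. 149.] 323 [0.509 0.01  0.017]
[323. 182.] 406 [0.507 0.173 0.016]
[418. 189.] 353 [0.566 0.424 0.175]
[217. 240.] 300 [ 0.693  0.03  -0.17 ]
(0.447, 0.007, 0.085, -180) mm [58.4 30.8  4.7] rot [ 0.02 -0.05  4.11]
[ 21.69378293  10.96396513 -27.44321557  -0.18766837 -51.8140414
 -91.02226228]
```

{"name": "arm_command", "arguments": {"steps": [{"translation": [15,8,0],"rotation": [0,0,1.4],"claw": 32},{"translation": [30,16,0],"rotation": [0,0,2.8],"claw": 32},{"translation": [45,24,0],"rotation": [0,0,4.1],"claw": 32},{"translation": [58,31,0],"rotation": [0,0,4.1],"claw": 32},{"translation": [58,31,0],"rotation": [0,0,4.1],"claw": 32}]}}

```text
clock: 8.2
tool_pos: [0.455, 0.007, 0.0903]
orientation: [180.0, -0.0, -178.7]
force: [0.1, 0.5, -0.7]
opening: 0.032
gripper_force: 0.0
```

```bash
python3 -c "
from h import *
to(.446,.007,-.021,-180)"
```

```text
(0.446, 0.007, -0.021, -180) mm [9.000e+00 1.000e-01 1.113e+02] rot [ 0.   -0.    0.26]
```

{"name": "arm_command", "arguments": {"steps": [{"translation": [4,0,0],"rotation": [0,0,0.1],"claw": 32},{"translation": [4,0,30],"rotation": [0,0,0.1],"claw": 32},{"translation": [4,0,60],"rotation": [0,0,0.1],"claw": 32},{"translation": [4,0,90],"rotation": [0,0,0.1],"claw": 32},{"translation": [4,0,100],"rotation": [0,0,0.1],"claw": 32}]}}

```text
clock: 8.7
tool_pos: [0.4514, 0.0063, -0.0123]
orientation: [-179.9, -0.2, -179.4]
force: [-1.2, -0.1, 0.1]
opening: 0.0317
gripper_force: 0.0
```

```bash
python3 -c "
from h import *
to(.506,.007,-.021,-180); p=caps()
cv2.imwrite('pics/f.png',cv2.resize(p[80:200,200:360],None,fx=4,fy=4,interpolation=cv2.INTER_CUBIC)[...,::-1])"
```

```text
(0.506, 0.007, -0.021, -180) mm [-54.7   0.1   8.5] rot [-0.02 -0.04  0.12]
[ 66. 102.] 60 [ 0.609 -2.095 -0.637]
[277. 149.] 315 [0.509 0.011 0.017]
[323. 182.] 407 [0.507 0.173 0.017]
[418. 189.] 352 [0.566 0.425 0.175]
[217. 240.] 302 [ 0.694  0.03  -0.17 ]
```

View pics/f.png

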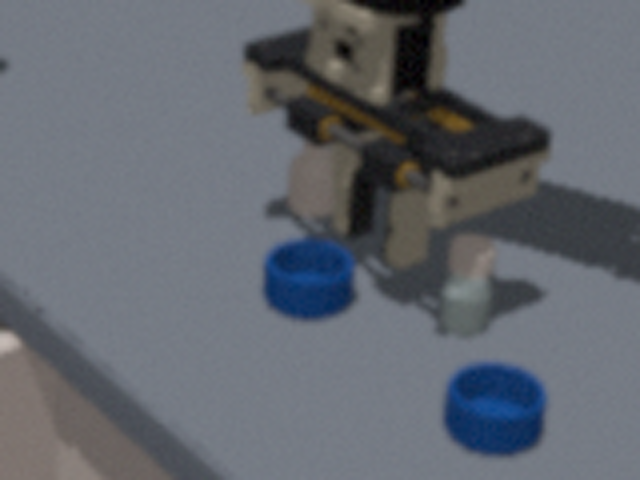

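The fingers (crop 355,230 and 405,260) sit between the small bottle and the vial (465,285), behind the middle cap (310,278). Lowering the last 8 mm and pushing straight.

{"name": "arm_command", "arguments": {"steps": [{"translation": [0,0,6],"rotation": [0,0,0],"claw": 32},{"translation": [-6,0,8],"rotation": [0,0,0],"claw": 32},{"translation": [-14,0,8],"rotation": [0,0,0],"claw": 32},{"translation": [-22,0,8],"rotation": [0,0,0],"claw": 32},{"translation": [-30,0,8],"rotation": [0,0,0],"claw": 32}]}}

```text
clock: 9.25
tool_pos: [0.4841, 0.0075, -0.0172]
orientation: [180.0, 0.1, -179.4]
force: [-0.2, -0.4, 0.3]
opening: 0.0319
gripper_force: 0.3
```

{"name": "arm_command", "arguments": {"steps": [{"translation": [-10,0,0],"rotation": [0,0,0],"claw": 32},{"translation": [-21,0,0],"rotation": [0,0,0],"claw": 32},{"translation": [-33,0,0],"rotation": [0,0,0],"claw": 32},{"translation": [-46,0,0],"rotation": [0,0,0],"claw": 32},{"translation": [-60,0,0],"rotation": [0,0,0],"claw": 32}]}}

```text
clock: 9.75
tool_pos: [0.5437, 0.0079, -0.018]
orientation: [-180.0, -0.0, -179.4]
force: [-0.7, 0.4, 1.4]
opening: 0.0318
gripper_force: 0.4
```

```bash
python3 -c "
from h import *
caps(); to(.65,.007,-.021,-180)"
```

```text
[ 65. 102.] 42 [ 0.615 -2.091 -0.633]
[254. 158.] 353 [0.579 0.015 0.017]
[323. 182.] 405 [0.506 0.173 0.016]
[417. 189.] 356 [0.566 0.424 0.175]
[217. 240.] 300 [ 0.694  0.03  -0.17 ]
(0.65, 0.007, -0.021, -180) mm [-103.5   -2.4    3.4] rot [-0.    0.02  0.13]
```

{"name": "arm_command", "arguments": {"steps": [{"translation": [-14,0,1],"rotation": [0,0,0],"claw": 32},{"translation": [-28,0,1],"rotation": [0,0,0],"claw": 32},{"translation": [-42,0,1],"rotation": [0,0,0],"claw": 32},{"translation": [-56,0,1],"rotation": [0,0,0],"claw": 32},{"translation": [-70,0,1],"rotation": [0,0,0],"claw": 32}]}}

```text
clock: 10.3
tool_pos: [0.6135, 0.0086, -0.0192]
orientation: [-180.0, -0.0, -179.4]
force: [-0.7, -0.2, 0.3]
opening: 0.032
gripper_force: 0.2
```

{"name": "arm_command", "arguments": {"steps": [{"translation": [-13,0,0],"rotation": [0,0,0],"claw": 32},{"translation": [-26,0,0],"rotation": [0,0,0],"claw": 32},{"translation": [-36,0,0],"rotation": [0,0,0],"claw": 32},{"translation": [-40,0,0],"rotation": [0,0,0],"claw": 32},{"translation": [-40,0,0],"rotation": [0,0,0],"claw": 32}]}}

```text
clock: 10.8
tool_pos: [0.6529, 0.009, -0.0193]
orientation: [-180.0, -0.0, -179.4]
force: [-0.7, 0.1, -0.4]
opening: 0.0317
gripper_force: 0.0
```

```bash
python3 -c "
from h import *
caps(); to(.442,.169,.09,-180)"
```

```text
[ 67. 102.] 36 [ 0.613 -2.095 -0.638]
[323. 182.] 416 [0.507 0.173 0.016]
[418. 189.] 351 [0.566 0.424 0.175]
[215. 229.] 584 [ 0.68   0.004 -0.169]
(0.442, 0.169, 0.09, -180) mm [ 208.8  162.1 -109.1] rot [-0.   -0.01  0.11]
```

{"name": "arm_command", "arguments": {"steps": [{"translation": [0,0,-50],"rotation": [0,0,0],"claw": 32},{"translation": [20,10,-95],"rotation": [0,0,0],"claw": 32},{"translation": [55,42,-109],"rotation": [0,0,0],"claw": 32},{"translation": [90,74,-109],"rotation": [0,0,0],"claw": 32},{"translation": [125,106,-109],"rotation": [0,0,0],"claw": 32}]}}

```text
clock: 11.35
tool_pos: [0.525, 0.1145, 0.0909]
orientation: [179.9, 0.1, -179.5]
force: [0.1, 0.8, -0.0]
opening: 0.0317
gripper_force: 0.0
```

```bash
python3 -c "
from h import *
caps(); to(.442,.169,.09,-180)"
```

```text
[ 65. 102.] 42 [ 0.612 -2.093 -0.634]
[323. 182.] 421 [0.506 0.172 0.017]
[418. 189.] 349 [0.567 0.424 0.175]
[212. 235.] 505 [ 0.697  0.014 -0.169]
(0.442, 0.169, 0.09, -180) mm [77.8 52.6  0.7] rot [ 0.02 -0.01  0.12]
```

{"name": "arm_command", "arguments": {"steps": [{"translation": [35,27,0],"rotation": [0,0,0],"claw": 32},{"translation": [72,53,0],"rotation": [0,0,0],"claw": 32},{"translation": [76,53,30],"rotation": [0,0,0],"claw": 32},{"translation": [76,53,65],"rotation": [0,0,0],"claw": 32},{"translation": [76,53,85],"rotation": [0,0,0],"claw": 32}]}}

```text
clock: 11.9
tool_pos: [0.4483, 0.1656, 0.0037]
orientation: [-180.0, -0.1, -179.4]
force: [0.2, -1.1, 0.4]
opening: 0.0317
gripper_force: 0.0
```

```bash
python3 -c "
from h import *
caps(); to(.503,.169,-.021,-180);tips()"
```

```text
[ 67. 102.] 52 [ 0.603 -2.092 -0.636]
[323. 182.] 414 [0.505 0.172 0.016]
[418. 189.] 350 [0.566 0.424 0.175]
[212. 235.] 497 [ 0.697  0.015 -0.169]
(0.503, 0.169, -0.021, -180) mm [-56.    4.1  22. ] rot [-0.03 -0.05  0.12]
y -0.1 90 lowest z_tool mm [-12.  -9.  -8.  -7.  -7.  -7.]
y -0.08 209 lowest z_tool mm [-9. -8. -8. -8. -7. -7.]
y -0.06 0 lowest z_tool mm 
y -0.04 107 lowest z_tool mm [-38. -38. -37. -37. -34. -33.]
y -0.02 221 lowest z_tool mm [-34. -34. -34. -33. -33. -33.]
y 0.0 29 lowest z_tool mm [-51. -47. -46. -42. -40. -37.]
y 0.02 215 lowest z_tool mm [-37. -35. -35. -35. -33. -32.]
y 0.04 39 lowest z_tool mm [-96. -96. -94. -91. -86. -85.]
y 0.06 3 lowest z_tool mm [-117. -116. -116.]
y 0.08 132 lowest z_tool mm [-101. -100. -100. -100.  -99.  -99.]
[0.44715714 0.16440074 0.00127452] 0.03211474472049664
```

{"name": "arm_command", "arguments": {"steps": [{"translation": [0,3,12],"rotation": [0,0,0],"claw": 32},{"translation": [0,3,20],"rotation": [0,0,0],"claw": 32},{"translation": [-10,3,20],"rotation": [0,0,0],"claw": 32},{"translation": [-18,3,20],"rotation": [0,0,0],"claw": 32},{"translation": [-26,3,20],"rotation": [0,0,0],"claw": 32}]}}

```text
clock: 12.5
tool_pos: [0.4774, 0.1695, -0.0142]
orientation: [180.0, 0.1, -179.4]
force: [-0.5, 0.0, -0.0]
opening: 0.0322
gripper_force: 0.1
```

{"name": "arm_command", "arguments": {"steps": [{"translation": [-9,0,0],"rotation": [0,0,0],"claw": 32},{"translation": [-19,0,0],"rotation": [0,0,0],"claw": 32},{"translation": [-31,0,0],"rotation": [0,0,0],"claw": 32},{"translation": [-44,0,0],"rotation": [0,0,0],"claw": 32},{"translation": [-58,0,0],"rotation": [0,0,0],"claw": 32}]}}

```text
clock: 13.0
tool_pos: [0.5352, 0.1698, -0.0149]
orientation: [-180.0, -0.0, -179.4]
force: [-0.2, -0.3, -0.1]
opening: 0.0318
gripper_force: 0.3
```

```bash
python3 -c "
from h import *
caps(); to(.652,.165,-.021,-180)"
```

```text
[ 67. 102.] 49 [ 0.599 -2.092 -0.635]
[418. 189.] 374 [0.566 0.424 0.175]
[301. 191.] 458 [0.568 0.172 0.016]
[212. 235.] 501 [ 0.698  0.014 -0.169]
(0.652, 0.165, -0.021, -180) mm [-114.4   -6.5    6.3] rot [0.   0.02 0.12]
```

{"name": "arm_command", "arguments": {"steps": [{"translation": [-14,-1,2],"rotation": [0,0,0],"claw": 32},{"translation": [-28,-2,3],"rotation": [0,0,0],"claw": 32},{"translation": [-42,-3,3],"rotation": [0,0,0],"claw": 32},{"translation": [-56,-4,3],"rotation": [0,0,0],"claw": 32},{"translation": [-70,-5,3],"rotation": [0,0,0],"claw": 32}]}}

```text
clock: 13.55
tool_pos: [0.6053, 0.1654, -0.0182]
orientation: [-180.0, -0.0, -179.4]
force: [0.1, 0.2, -0.2]
opening: 0.0321
gripper_force: 0.1
```

{"name": "arm_command", "arguments": {"steps": [{"translation": [-13,0,0],"rotation": [0,0,0],"claw": 32},{"translation": [-26,0,0],"rotation": [0,0,0],"claw": 32},{"translation": [-38,0,0],"rotation": [0,0,0],"claw": 32},{"translation": [-46,0,0],"rotation": [0,0,0],"claw": 32},{"translation": [-48,0,0],"rotation": [0,0,0],"claw": 32}]}}

```text
clock: 14.05
tool_pos: [0.653, 0.1659, -0.0183]
orientation: [-180.0, 0.0, -179.4]
force: [-0.8, -0.3, 0.6]
opening: 0.032
gripper_force: 0.0
```

{"name": "arm_command", "arguments": {"steps": [{"translation": [0,0,-40],"rotation": [0,0,0],"claw": 32},{"translation": [0,0,-80],"rotation": [0,0,0],"claw": 32},{"translation": [0,0,-120],"rotation": [0,0,0],"claw": 32},{"translation": [0,0,-140],"rotation": [0,0,0],"claw": 32},{"translation": [0,0,-140],"rotation": [0,0,0],"claw": 32}]}}

```text
clock: 14.55
tool_pos: [0.6538, 0.167, 0.1265]
orientation: [179.8, 0.3, -179.4]
force: [-0.0, 0.4, -0.0]
opening: 0.0322
gripper_force: 0.0
```

```bash
python3 -c "
from h import *
p=caps(); q=ctrl.snapshot('top')[0]
cv2.imwrite('pics/g.png',np.vstack([p,q])[::1,:,::-1][:768][60:650])"
```

```text
[ 64. 102.] 37 [ 0.622 -2.092 -0.631]
[417. 189.] 365 [0.566 0.424 0.175]
[212. 235.] 502 [ 0.698  0.014 -0.169]
```

View pics/g.png

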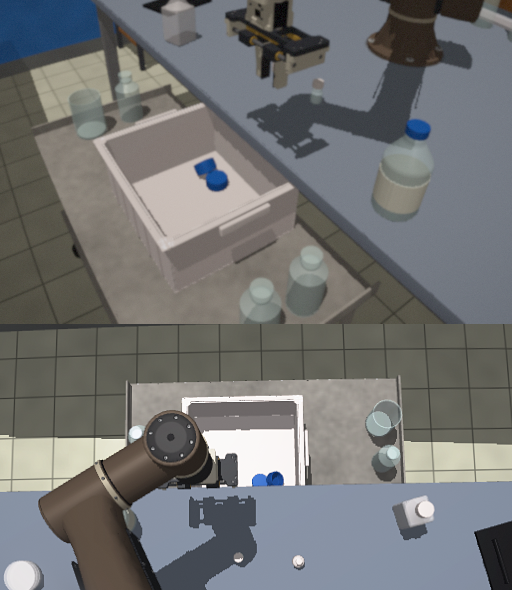

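Two caps are visible in the tub (scene 205,168 and 217,180). The third would be hidden by the near tub wall in this view and by the arm in the top view. I'll move the arm aside and check from the top.

{"name": "arm_command", "arguments": {"steps": [{"translation": [35,-30,-20],"rotation": [0,0,0],"claw": 32},{"translation": [70,-65,-20],"rotation": [0,0,0],"claw": 32},{"translation": [105,-100,-20],"rotation": [0,0,0],"claw": 32},{"translation": [140,-135,-20],"rotation": [0,0,0],"claw": 32},{"translation": [175,-170,-20],"rotation": [0,0,0],"claw": 32}]}}

```text
clock: 15.15
tool_pos: [0.476, -0.0072, 0.1405]
orientation: [-180.0, -0.2, -179.4]
force: [0.0, -0.7, 0.2]
opening: 0.0318
gripper_force: 0.0
```

```bash
python3 - <<'E'
from h import *
p,d=ctrl.snapshot("top"); W,_,_=cloud("top",d)
m=cv2.inRange(cv2.cvtColor(p,cv2.COLOR_RGB2HSV),(100,150,40),(125,255,255))
k,lab,st,cc=cv2.connectedComponentsWithStats(m)
for i in range(1,k):
    if st[i,4]>15: print(np.round(cc[i]),st[i,4],np.round(np.median(W[lab==i],0),3))
for n in ("top","scene"):
    p,d=ctrl.snapshot(n); W,_,_=cloud(n,d)
    for a,(x,y) in dict(vial=(.449,.083),small=(.433,-.082),sq=(.557,-.398),rnd=(.56,.42)).items():
        s=(abs(W[...,0]-x)<.05)&(abs(W[...,1]-y)<.05)&(W[...,2]>.035)&(W[...,2]<.2); q=W[s]
        if len(q): print(n,a,len(q),np.percentile(q,[2,98],axis=0).round(3).tolist())
E
```

```text
[268. 155.] 336 [ 0.693 -0.009 -0.17 ]
[103. 192.] 172 [0.556 0.418 0.176]
top small 15 [[0.417, -0.097, 0.035], [0.431, -0.082, 0.059]]
top sq 920 [[0.521, -0.436, 0.041], [0.593, -0.362, 0.17]]
top rnd 998 [[0.517, 0.376, 0.043], [0.593, 0.451, 0.178]]
scene vial 125 [[0.437, 0.074, 0.036], [0.461, 0.096, 0.057]]
scene small 67 [[0.423, -0.09, 0.035], [0.441, -0.073, 0.057]]
scene sq 1228 [[0.521, -0.422, 0.038], [0.601, -0.36, 0.167]]
scene rnd 3705 [[0.545, 0.391, 0.038], [0.601, 0.463, 0.176]]
```

```bash
python3 - <<'E'
from h import *
p,d=ctrl.snapshot("top"); q,_=ctrl.snapshot("scene")
a=cv2.resize(p[60:220,120:320],(800,640))[:290+350]; b=cv2.resize(q[150:340,80:330],None,fx=2,fy=2)
a=cv2.resize(p[130:180,170:310],(700,250)); 
b=cv2.resize(q[170:330,120:340],(462,336))
im=np.zeros((590,700,3),np.uint8); im[:250]=a; im[252:588,:462]=b
cv2.imwrite("pics/h.png",im[...,::-1]); print(-cal("top")[2].T@cal("top")[3])
E
```

```text
[0.45445413 0.01746891 1.39579852]
```

View pics/h.png

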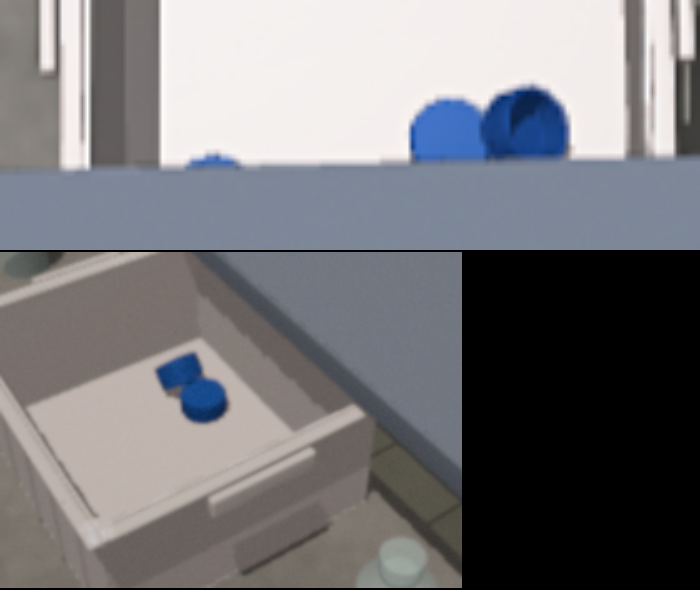

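The third cap shows at crop (213,160), just past the bench edge and on the tub floor. All three caps are in the tub, and the depth readings put all four bottles where they started. Handing in.

```bash
python3 -c "
from h import *
print(ctrl.get_obs()['clock'],ctrl.close_job())"
```

```text
the job is handed in; nothing more can be done
15.4 None
```

I pushed all three caps over the far edge into the wash tub and handed the job in at 15.4 s; my last camera check showed the three caps in the tub and all four bottles upright and unmoved, but the hand-in returned no verdict.

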